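# Load the tube rack and start its hold-down screw

## Task

Push the tube rack up the ramp and over the lip into the dock until it sits flat against the end stop. Then press the star wheel of the self-tapping hold-down screw down firmly (without ramming it) and turn it clockwise while pressing, until the thread bites, and carry on at least a quarter turn past the bite or until it comes tight, so that the screw stays down on its own when you let go. Leave the rack home in the dock and do not disturb the glassware, bottles and other things on the bench.

Things in the scene. Friction and masses are not known exactly. Their poses are not given: they have to be found in the camera images.
- dock: Fixed low dock, aluminium with grey fences. Origin on the bench, z up, +x = the way in (push the rack along the line y = 0). Floor plate 6 mm above the bench from x = -60 mm to the end stop's face at x = +75 mm (stop 30 mm high). Fences 21 mm high, inner faces at y = -67 and +67 mm. The wheel on its screw stands beside it at x = +40, y = -150 mm, on a 90 x 90 x 38 mm boss. It bears at most 80 N.
- lip (a point): Middle of the lip's top, 12 mm above the bench, at dock x = -65, y = 0; the lip is 10 mm long, 170 mm wide. Before it, a ramp rises from the bench at dock x = -140 mm to the lip at x = -70 mm. Cheeks 26 mm high flank the ramp and open to 85 mm either side.
- rack_mid (a point): Centre of the loose white tube rack, 33 mm above its underside; x along its length, forwards. 110 mm long, foot plate 124 mm wide and 6 thick, frame 76 mm wide and 40 high, four capped tubes up to 60 mm in its front two rows, back row empty; about 0.45 kg. Starts before the ramp, roughly in line. Home: front on the end stop, centre at dock x = +20 mm, y = 0 (5 mm play), 39 mm above the bench.
- wheel_face (a point): On the screw's axis, level with the wheel's disc face (74 mm above the bench with the screw out); goes down with the screw, does not turn. Black star wheel: disc 110 mm across, 8 thick; hub 26 mm across, 18 high; three radial vanes 16 high, 9 thick, reaching 54 mm from the axis: fingertips fit between them to press the disc and push a vane round. A claw below reaches over the rack's foot.
- wheel (a joint): Turn of the star wheel, rad, clockwise from above; 0 to 3.3 (then tight). Starts at 0 to 0.9. At value t the three vanes point at angles -t, -t + 2.094, -t + 4.189 rad, counter-clockwise from dock +x. Takes about 0.2 N m, more when cutting. Pressed down and turned, the screw bites at an unmarked place before 1.6 rad; unpressed it spins idly.
- screw_depth (a joint): How far the screw is down, m; 0 = out, held up by a spring: 4 N to start plus 0.9 N per mm. At 10 mm (13 N) its point meets the plastic and pushing alone takes it no deeper. Held there with 16 to 25 N and turned clockwise it bites, draws down 3.5 mm per rad to about 15 mm, and then stays down by friction. Springs back up if it has not bitten.
- jar: Small amber jar, 56 mm diameter, 85 mm high, standing beside the ramp on the screw's side; origin under its centre. Bystander.
- beaker: Empty glass beaker, 72 mm wide, 90 mm high; origin under its centre. Bystander.
- bottle_a: Amber bottle, 68 mm diameter, 165 mm high; origin under its centre. Bystander.
- bottle_b: White bottle, 60 mm diameter, 140 mm high; origin under its centre. Bystander.
- jar_b: White jar, 74 mm diameter, 100 mm high; origin under its centre. Bystander.
- spatula: Lab spatula lying on the bench, 180 mm long. Bystander.
- tip_tray: Blue divided tray 120 x 85 x 50 mm; origin under its centre. Bystander.

How it is judged (in metres and radians):
On the way, in this order (a step that is already met when the one before it is completed fails the run):
1. the rack lies flat in the dock against the end stop (x of rack_mid in the frame of dock above 0.01 m and z of rack_mid in the frame of dock below 0.042 m and angle between rack_mid's own z axis and vertical below 0.05 rad), for 0.2 s.
2. the screw has bitten and drawn itself down past 12.5 mm (value of joint screw_depth above 0.0125 m), for 0.2 s.
At the end, for the whole second after the job is handed in: The rack lies flat (within 0.05 rad) on the dock floor, within 10 mm of the end stop and at rest, and the screw, released, stays down by more than 12.5 mm (all of step 1 and z of rack_mid in the frame of dock above 0.034 m and linear speed of rack below 0.02 m/s and value of joint screw_depth above 0.0125 m); the robot touches nothing.
It fails at once if the wheel or dock is rammed with more than 80 N (contact force between the fingers and dock above 80 N).
It fails at once if a bystander is moved by more than 30 mm (distance of any of jar, beaker, bottle_a, bottle_b, jar_b, spatula, tip_tray from where it was at the start of the episode above 0.03 m).
It also fails if it takes over 67 s, if anything falls off the work surface, if the arm or the gripper's body presses on something with over 40 N, if the wrist force passes 120 N, or if a joint passes its speed limit or range.

## Robot

A 6-joint arm with a two-finger parallel gripper is mounted at the origin on the work surface. World frame = base frame: x ahead of the robot, y to its left, z up, the work surface at z = 0. Lengths are in m, angles in degrees, forces in N, time in s.
With the tool pointing down it reaches from about 0.4 to 0.825 m from the base axis. Payload 7 kg.
Tool frame: the origin (TCP) lies at the very end of the fingers, on their centre line; the grasp point (between the pads) lies 19 mm behind it (ctrl.tcp_to_grasp is the distance from the TCP to the grasp point, in m); z points along the fingers, x is the direction in which the jaws open and shut, and the axes are right-handed (so a half turn about z gives the same grasp; the last joint's range is limited). The gripper opens to 88 mm and grips with 3 to 60 N. Pads are 19 mm wide; open, the fingers measure 130 mm over their backs; the gripper's body (78 mm by 193 mm) begins 47 mm behind the grasp point.
Start: joints at [-58.952, 20.546, 0.682, 0, -70.136, -16.507], TCP at [0.169, -0.653, 0.227] pointing down, gripper open.
Joint ranges: [-176.03, 176.03], [-82.01, 121.73], [-58.28, 71.71], [-173.87, 95.51], [-174.79, -0.11], [-173.66, 173.66]. Speed limits (degrees/s): [136.94, 136.94, 172.46, 180, 180, 180].

## Interface

Orientations are given as [roll, pitch, yaw] about the fixed x, y, z axes, in that order (R = Rz(yaw) Ry(pitch) Rx(roll)).
In Python, from plant import sensors, vision, ticket, ctrl gives the robot as it stands. The module is installed in compiled form; this text tells all that it offers.
- The arm moves only by the tool drive_tool, never from a script. Its argument "moves" is a list of rows, each a list of 6 numbers: the shift along the tool's x, y, z in units of 0.15 m (1.0 is 0.15 m), then the turn, a rotation vector about the tool's x, y, z in units of 60 degrees (1.0 is 60 degrees). In form: [[dx, dy, dz, rx, ry, rz], ...]. A call has 1 to 8 rows; each row is the pose to reach, as a shift and turn from the pose measured when the call began, along the tool's axes at that moment; what a row does not reach only later rows make up. A row lasts 1/10 s, in which the tool goes at most 50 mm and 8.59 degrees, less where a joint would pass 70% of its speed; a pose out of reach is approached as far as the arm can. A call with a number of a shift or a turn outside -1 to 1 is refused whole. A call with a gripper value outside its range is refused whole. "fingers" is the opening, from -1 (shut) to 1 (fully open), set as the call begins (left out, the last holds). The fingers move at their own pace and stop on an object; the grip force is fixed at half the most. Time passes only in rows, so rows that repeat a pose let the fingers close. It gives the time, the measured TCP pose, the force and the opening at its end, in the units of the state.
- sensors.get_obs(): the state, without advancing time (a new reading comes with each control period).
- vision.snapshot(name): name is "scene" or "top"; returns a dict with "pixels" (384x512x3 uint8, red, green, blue), "fx", "fy", "cx", "cy" (pixels), "k1" (the pictures are not rectified: a ray, as slopes to the right and down, at radius r is drawn at 1 + k1 r^2 times it, then the intrinsics apply), "R" (3x3) and "t" (3): a world point X has camera coordinates R X + t. Camera axes: x right, y down, z forward; pixel columns grow to the right and rows downward; lengths in m; the calibration is good to about 2 mm. A picture is of the moment at which its call begins. There is no depth.
- ticket.close_job(): hands the job in, once; it reports no verdict.
The state is a dict: "clock": time; "joint_pos": joint angles; "qvel": joint speeds; "tau": joint torques, N m; "tool_pos": TCP position; "orientation": TCP orientation; "force": force on the tool from outside, world axes, zero at the start; "moment": the same for the moment, N m; "opening": finger opening in m.
Only numpy, scipy, OpenCV 4.12 (cv2) and the standard library are available. Lean on these libraries where they do the work, as an engineer would, in place of code of your own. Each camera call takes 0.05 s, during which the arm holds its last target.

## Working session

There is one attempt and no reset: what is moved stays moved. The work goes in short steps, Python scripts to look and compute and a tool call to move; the robot and the scene stay as the last step left them, time stands still between calls to the robot, and variables do not carry over. Pictures are saved under pics/ and viewed, and the job is handed in when it is done.

Besides the shell and the picture viewer there is one more tool, called as name(argument=value, ...), one argument or row to a line, values as JSON. drive_tool: Moves the arm, as the interface text tells. Shifts and turns lie within -1 to 1; 1 stands for 0.15 m of shift or 60 degrees of turn. Its arguments: {"type":"object","properties":{"moves":{"type":"array"},"fingers":{"type":"number"}},"required":["moves"]}

```bash
mkdir -p pics; cat > h.py <<'E'
import numpy as np, cv2
from plant import sensors, vision, ticket, ctrl
def snap(name,fn):
    s=vision.snapshot(name); cv2.imwrite('pics/'+fn+'.png',cv2.cvtColor(s['pixels'],cv2.COLOR_RGB2BGR)); 
    np.savez('pics/'+fn+'.npz',**{k:np.array(v) for k,v in s.items()}); return s
def load(fn): return dict(np.load('pics/'+fn+'.npz'))
def ray(s,u,v):
    k=float(s['k1']);x=(u-s['cx'])/s['fx'];y=(v-s['cy'])/s['fy'];rd=np.hypot(x,y);r=rd
    for _ in range(30): r=rd/(1+k*r*r)
    f=r/rd if rd>0 else 1
    d=s['R'].T@np.array([x*f,y*f,1]);c=-s['R'].T@s['t'];return c,d
def atz(s,u,v,z):
    c,d=ray(s,u,v);return c+d*(z-c[2])/d[2]
def proj(s,X):
    p=s['R']@np.array(X)+s['t'];x,y=p[0]/p[2],p[1]/p[2];g=1+s['k1']*(x*x+y*y)
    return np.array([s['fx']*x*g+s['cx'],s['fy']*y*g+s['cy']])
def crop(fn,u0,v0,u1,v1,out):
    im=cv2.imread('pics/'+fn+'.png')[v0:v1,u0:u1];f=min(800/(u1-u0),600/(v1-v0))
    cv2.imwrite('pics/'+out+'.png',cv2.resize(im,None,fx=f,fy=f,interpolation=cv2.INTER_CUBIC));print(out,'scale',f)
E
python3 - <<'E'
from h import *
for n in('scene','top'):
    s=snap(n,n+'0');print(n,s['fx'],s['k1'],-s['R'].T@s['t']);print(s['R'])
print(sensors.get_obs())
E
```

```text
scene 364.6393533839382 -0.11031996799693988 [ 1.23939922 -0.63931091  0.8004536 ]
[[ 0.67262594  0.73980963 -0.01600209]
 [ 0.45264267 -0.42845217 -0.78201237]
 [-0.58539641  0.51875857 -0.62305745]]
top 459.5320062041164 -0.12754602383184732 [ 0.28295198 -0.05546818  1.69047432]
[[-0.00965383 -0.9998204  -0.01630857]
 [-0.98884413  0.01196965 -0.14847229]
 [ 0.14864083  0.01469331 -0.98878208]]
{'clock': 0.1, 'joint_pos': array([-5.89528909e+01,  2.05888850e+01,  6.39133483e-01, -1.74947538e-02,
       -7.01362595e+01, -1.65049837e+01]), 'qvel': array([ 0.04186671, -0.13234361,  0.1754025 ,  0.03784276, -0.01255756,
        0.0121475 ]), 'tau': array([-1.72790085e-03, -5.84164488e+01,  2.93750203e+01,  7.01548666e+00,
        1.02288093e-02, -6.65445964e-05]), 'tool_pos': array([ 0.169327  , -0.6529637 ,  0.22570044]), 'orientation': array([-1.79991331e+02, -8.71396932e-02,  1.04536162e+02]), 'force': array([-0.33491684,  0.25105039, -0.93942569]), 'moment': array([-0.02733802, -0.02010059,  0.00962829]), 'opening': 0.08755276673180035}
```

View pics/scene0.png

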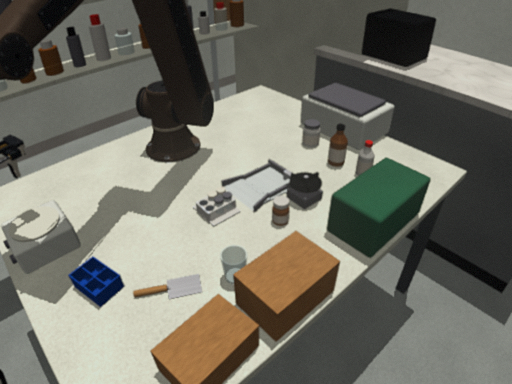

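View pics/top0.png

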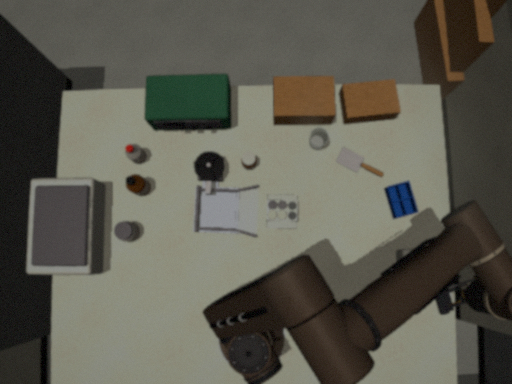

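```bash
python3 - <<'E'
from h import *
crop('top0',180,140,320,245,'topc');crop('scene0',180,140,340,260,'scc')
E
```

```text
topc scale 5.714285714285714
scc scale 5.0
```

View pics/topc.png

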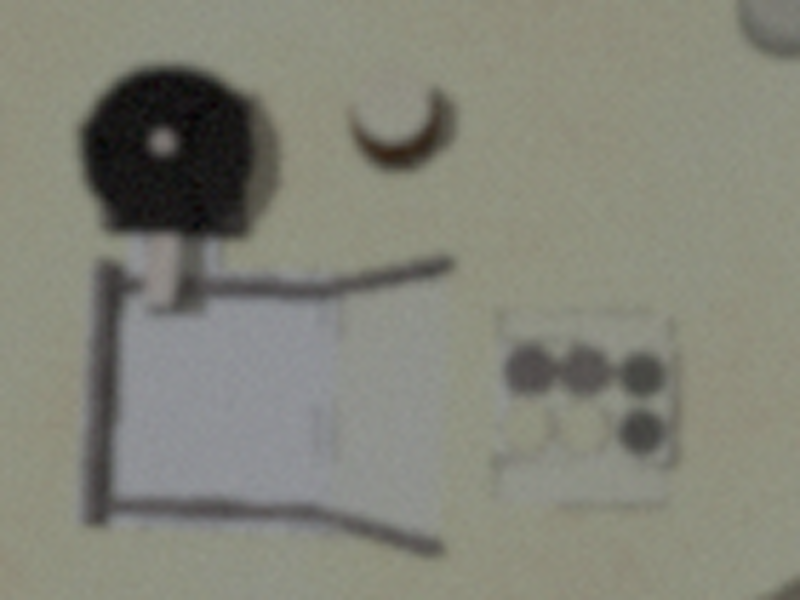

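View pics/scc.png

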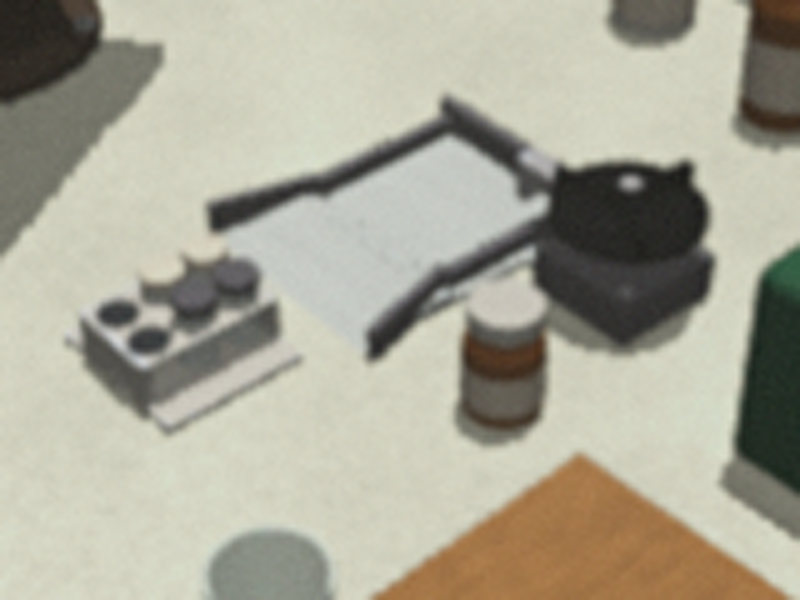

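```bash
python3 - <<'E'
from h import *
T=load('top0');S=load('scene0')
tp=lambda u,v,z:atz(T,180+u/5.714,140+v/5.714,z)
sp=lambda u,v,z:atz(S,180+u/5,140+v/5,z)
P=lambda n,p:print(n,np.round(p,4))
P('hub top T',tp(162,142,.092));P('hub S',sp(631,183,.092))
for n,u,v,z in [('cheekR',450,262,.026),('cheekL',438,548,.026),('kneeR',325,290,.026),('kneeL',318,512,.026),('stopfaceR',122,300,.03),('stopfaceL',110,495,.03),('ramp foot R',444,300,0),('ramp foot L',436,520,0),('lipR',328,300,.012),('lipL',315,500,.012)]:P(n,tp(u,v,z))
for n,u,v,z in [('rk foot fR',500,310,.006),('bR',672,318,.006),('bL',668,506,.006),('fL',494,500,.006),('jar top',392,105,.085)]:P(n,tp(u,v,z))
for n,u,v,z in [('cheekR S',378,342,.026),('cheekL S',212,207,.026),('foot bR S',168,433,.003),('foot fR S',300,357,.003),('jar top S',508,306,.085),('frame bR top',150,372,.046),('frame fR top',275,305,.046),('frame bL',83,312,.046)]:P(n,sp(u,v,z))
E
```

```text
hub top T [0.6147 0.1428 0.092 ]
hub S [0.6166 0.1461 0.092 ]
cheekR [ 0.5473 -0.0351  0.026 ]
cheekL [ 0.3643 -0.0256  0.026 ]
kneeR [0.5301 0.0453 0.026 ]
kneeL [0.3878 0.0502 0.026 ]
stopfaceR [0.5246 0.1755 0.03  ]
stopfaceL [0.3995 0.1823 0.03  ]
ramp foot R [ 0.5264 -0.0306  0.    ]
ramp foot L [ 0.3835 -0.0241  0.    ]
lipR [0.5256 0.0442 0.012 ]
lipL [0.3964 0.053  0.012 ]
rk foot fR [ 0.5186 -0.0669  0.006 ]
bR [ 0.512  -0.1781  0.006 ]
bL [ 0.3904 -0.173   0.006 ]
fL [ 0.3956 -0.0615  0.006 ]
jar top [ 6.377e-01 -5.000e-04  8.500e-02]
cheekR S [ 0.5634 -0.0352  0.026 ]
cheekL S [ 0.371  -0.0213  0.026 ]
foot bR S [ 0.5173 -0.1751  0.003 ]
foot fR S [ 0.519  -0.0656  0.003 ]
jar top S [6.448e-01 2.000e-04 8.500e-02]
frame bR top [ 0.5041 -0.1745  0.046 ]
frame fR top [ 0.5072 -0.0747  0.046 ]
frame bL [ 0.4262 -0.1709  0.046 ]
```

```bash
cat > ov.py <<'E'
from h import *
def ov(fn,dock,rack,box,out,t=None,depth=0):
    s=load(fn);u0,v0,u1,v1=box
    im=cv2.imread('pics/'+fn+'.png')[v0:v1,u0:u1];f=min(800/(u1-u0),600/(v1-v0))
    im=cv2.resize(im,None,fx=f,fy=f,interpolation=cv2.INTER_CUBIC)
    def fr(p):
        a=np.radians(p[2]);R=np.array([[np.cos(a),-np.sin(a)],[np.sin(a),np.cos(a)]])
        return lambda q:[*(R@np.array(q[:2])+p[:2]),q[2]]
    def pl(F,pts,c,cl=True):
        q=np.array([(proj(s,F(p))-[u0,v0]+.5)*f for p in pts])
        cv2.polylines(im,[np.int32(q*8)],cl,c,1,cv2.LINE_AA,3)
    D=fr(dock)
    pl(D,[(.075,-.067,.03),(.075,.067,.03)],(0,0,255))
    for g in(1,-1): pl(D,[(.075,.067*g,.021),(-.07,.067*g,.021)],(0,0,255),False)
    for g in(1,-1): pl(D,[(-.07,.067*g,.026),(-.14,.085*g,.026)],(0,0,255),False)
    pl(D,[(-.14,-.085,0),(-.14,.085,0)],(0,255,255));pl(D,[(-.07,-.067,.012),(-.07,.067,.012)],(0,255,255))
    th=np.linspace(0,6.28,50);pl(D,[(.04+.055*np.cos(a),-.15+.055*np.sin(a),.074-depth) for a in th],(0,255,0))
    pl(D,[(.04+.013*np.cos(a),-.15+.013*np.sin(a),.092-depth) for a in th],(0,255,0))
    if t is not None:
        for k in range(3):
            a=-t+k*2.0944;pl(D,[(.04,-.15,.09-depth),(.04+.054*np.cos(a),-.15+.054*np.sin(a),.09-depth)],(255,255,0))
    if rack is not None:
        K=fr(rack);b=rack[3] if len(rack)>3 else 0
        for x,y,z in((.055,.062,.006),(.055,.038,.046)): pl(K,[(x,y,z+b),(-x,y,z+b),(-x,-y,z+b),(x,-y,z+b)],(255,0,255))
    cv2.imwrite('pics/'+out+'.png',im)
E
python3 - <<'E'
from ov import *
d=(.462,.1115,87.2);r=(.4545,-.1195,87.5)
ov('top0',d,r,(180,140,320,245),'o1',0.5);ov('scene0',d,r,(180,140,340,260),'o2',0.5)
E
```

```text
(no output)
```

View pics/o1.png

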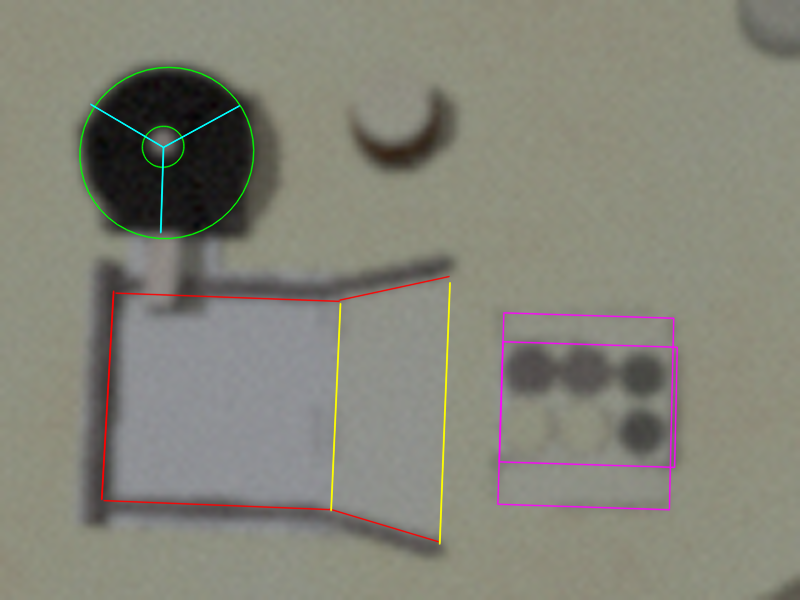

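View pics/o2.png

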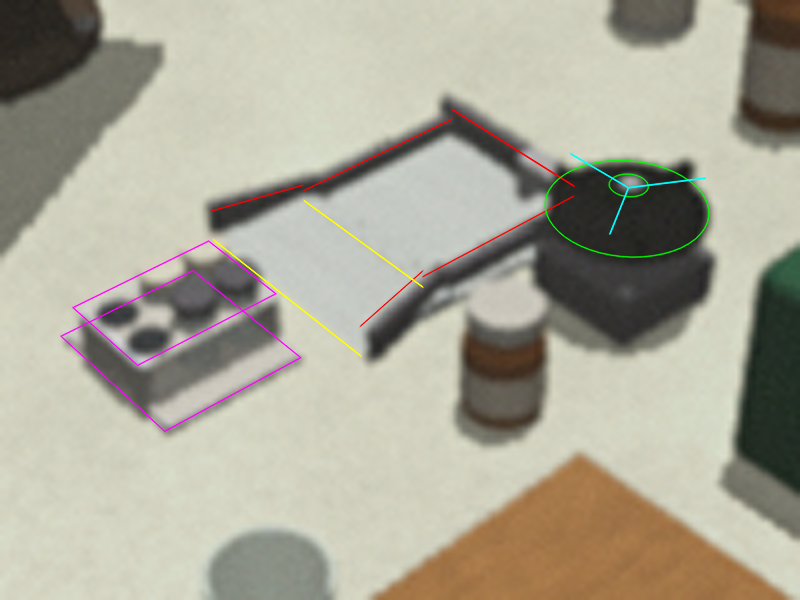

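```bash
python3 - <<'E'
from h import *
for fn,b,o in(('scene0',(284,165,328,198),'w1'),('top0',(190,147,228,182),'w2')):
    im=cv2.imread('pics/'+fn+'.png')[b[1]:b[3],b[0]:b[2]].astype(float)
    im=np.clip(im*4,0,255)
    cv2.imwrite('pics/'+o+'.png',cv2.resize(im.astype(np.uint8),None,fx=16,fy=16,interpolation=cv2.INTER_CUBIC))
S=load('scene0');a0=np.radians(87.2);O=np.array([.462,.1115])
R=np.array([[np.cos(a0),-np.sin(a0)],[np.sin(a0),np.cos(a0)]])
for t in np.arange(0,.95,.1):
    r=[]
    for k in range(3):
        a=-t+k*2.0944;p=R@np.array([.04+.054*np.cos(a),-.15+.054*np.sin(a)])+O
        r.append(np.round((proj(S,[*p,.090])-[284,165])*16))
    print(round(t,1),*r)
E
```

```text
0.0 [515.  96.] [ 89. 142.] [411. 345.]
0.1 [532. 107.] [ 98. 129.] [385. 347.]
0.2 [548. 120.] [108. 116.] [358. 348.]
0.3 [562. 133.] [121. 104.] [331. 347.]
0.4 [574. 146.] [136.  93.] [304. 344.]
0.5 [584. 161.] [153.  82.] [278. 340.]
0.6 [591. 175.] [171.  73.] [252. 334.]
0.7 [596. 190.] [191.  66.] [228. 327.]
0.8 [598. 205.] [212.  59.] [204. 318.]
0.9 [597. 220.] [235.  54.] [182. 308.]
```

View pics/w1.png

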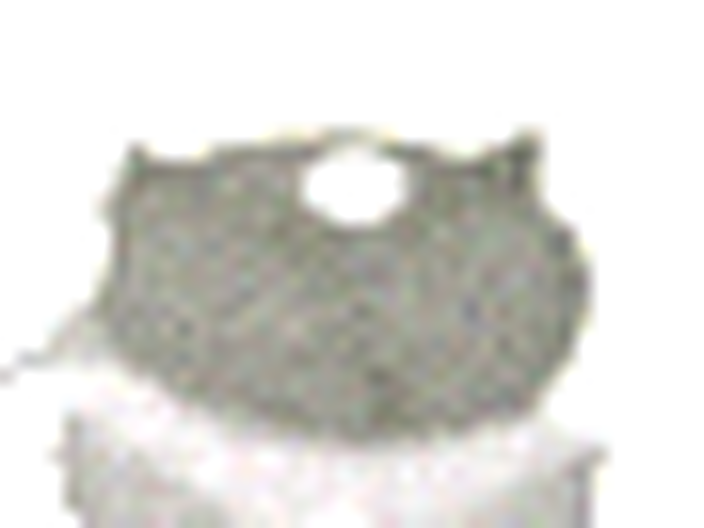

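View pics/w2.png

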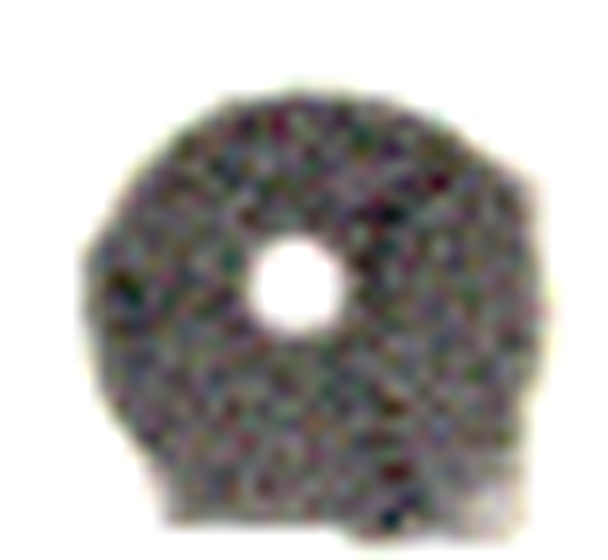

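```bash
python3 - <<'E'
from h import *
S=load('scene0');T=load('top0');a0=np.radians(87.2);O=np.array([.462,.1115])
R=np.array([[np.cos(a0),-np.sin(a0)],[np.sin(a0),np.cos(a0)]])
p=R@np.array([.04,-.15])+O;print(p,R@np.array([-.09,0])+O)
for z in(.074,.092,.095):print(z,(proj(S,[*p,z])-[284,165])*16,(proj(T,[*p,z])-[190,147])*16)
for b,im,o in(((284,165,328,198),S,'w1'),):
    g=im['pixels'][165:198,284:328].sum(2)
    m=(g>250);sub=m[7:15,17:27];v,u=np.nonzero(sub);print('white cap',(u.mean()+17)*16+8,(v.mean()+7)*16+8)
E
```

```text
[0.61377491 0.14412478] [0.45760352 0.02160745]
0.074 [332.64359544 253.40806932] [297.37923741 305.82958368]
0.092 [338.61187064 183.74300831] [287.56158146 289.73383886]
0.095 [339.61456105 172.01002102] [285.90471943 287.01731172]
white cap 353.7391304347826 156.17391304347825
```

```bash
cat > mv.py <<'E'
from h import *
from scipy.spatial.transform import Rotation as Ro
DY=87.2;O=np.array([.462,.1115]);a0=np.radians(DY);RD=np.array([[np.cos(a0),-np.sin(a0)],[np.sin(a0),np.cos(a0)]])
def d2w(x,y): return RD@np.array([x,y])+O
def w2d(p): return RD.T@(np.array(p[:2])-O)
def row(pos,yaw,rp=(180,0)):
    o=sensors.get_obs();R=Ro.from_euler('xyz',o['orientation'],degrees=True)
    d=R.inv().apply(np.array(pos)-o['tool_pos'])/.15
    rv=(R.inv()*Ro.from_euler('xyz',[rp[0],rp[1],yaw],degrees=True)).as_rotvec(degrees=True)/60
    print('row',np.round(np.r_[d,rv],3));return d,rv
E
python3 - <<'E'
from mv import *
T=load('top0')
for n,u,v,z in(('bottle_a',134,181,.165),('bottle_b',131,149,.14),('jar_b',122,230,.1),('beaker',318,135,.09),('tray',401,199,.05),('jar',248.6,158.4,.085)): p=atz(T,u,v,z);print(n,p[:2],'from wheel',np.hypot(*(p[:2]-[.615,.1445])))
p=d2w(-.317,-.0025);print(p);row([*p,.15],177.2)
E
```

```text
bottle_a [0.54730255 0.38898831] from wheel 0.2536877591173518
bottle_b [0.66588466 0.41102518] from wheel 0.27133912863923565
jar_b [0.38447105 0.44620686] from wheel 0.3796980682445472
beaker [ 0.71954414 -0.25061467] from wheel 0.40871148639062144
tray [ 0.48903301 -0.55087886] from wheel 0.706696141622257
jar [ 6.37660257e-01 -5.05015684e-04] from wheel 0.1467649202134218
[ 0.44901164 -0.20524367]
row [ 2.420e+00  2.554e+00  5.080e-01  1.000e-03 -1.000e-03 -1.211e+00]
```

drive_tool(
  moves=[
    [0.3,0.3,0,0,0,-0.14],
    [0.6,0.6,0,0,0,-0.28],
    [0.8,0.8,0,0,0,-0.42],
    [1,1,0,0,0,-0.56],
    [1,1,0,0,0,-0.7],
    [1,1,0,0,0,-0.7],
  ],
  fingers=-0.09,
)

```text
clock: 0.7
tool_pos: [0.2779, -0.4684, 0.2263]
orientation: [179.9, -0.0, 146.9]
force: [-0.2, -0.9, 0.1]
opening: 0.045
```

```bash
python3 - <<'E'
from mv import *
row([.449,-.2052,.15],177.2)
E
```

```text
row [ 3.000e-03  2.092e+00  5.110e-01  1.000e-03 -0.000e+00 -5.050e-01]
```

drive_tool(
  moves=[
    [0,0.3,0,0,0,-0.14],
    [0,0.6,0,0,0,-0.28],
    [0,0.9,0,0,0,-0.42],
    [0,1,0,0,0,-0.505],
    [0,1,0,0,0,-0.505],
  ],
)

```text
clock: 1.2
tool_pos: [0.3608, -0.342, 0.2265]
orientation: [179.9, 0.0, 177.3]
force: [-0.3, 0.1, 1.0]
opening: 0.0402
```

```bash
python3 - <<'E'
from mv import *
row([.449,-.2052,.15],177.2)
E
```

```text
row [-0.544  0.938  0.511  0.001  0.     0.001]
```

drive_tool(
  moves=[
    [-0.18,0.3,0.1,0,0,0],
    [-0.36,0.6,0.3,0,0,0],
    [-0.54,0.9,0.5,0,0,0],
    [-0.544,0.938,0.511,0,0,0],
    [-0.544,0.938,0.511,0,0,0],
  ],
)

```text
clock: 1.7
tool_pos: [0.449, -0.204, 0.1475]
orientation: [179.9, -0.2, 177.1]
force: [-0.2, -0.4, 0.7]
opening: 0.0398
```

```bash
python3 - <<'E'
from ov import *
from mv import *
S=snap('scene','s1');snap('top','t1')
crop('s1',170,130,330,250,'s1c')
row([.449,-.2052,.022],177.2)
E
```

```text
s1c scale 5.0
row [-0.002  0.003  0.849  0.001 -0.002 -0.002]
```

View pics/s1c.png

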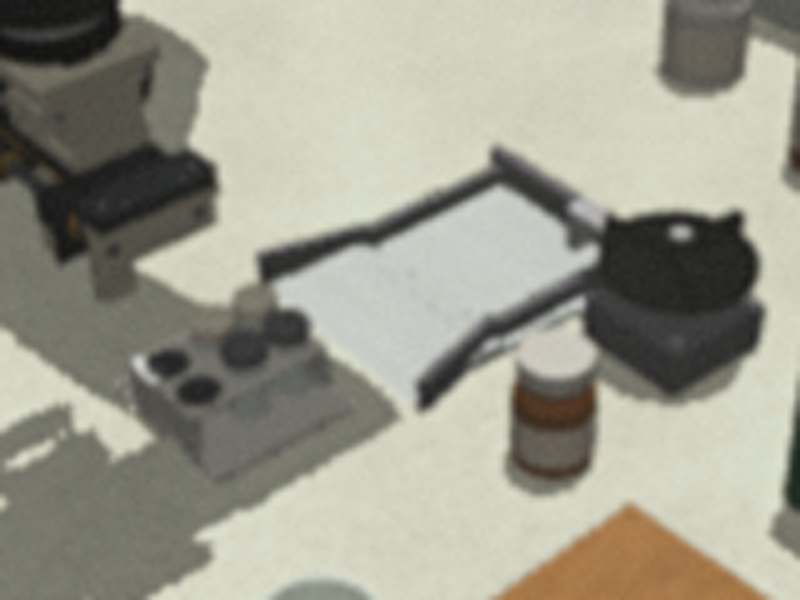

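drive_tool(
  moves=[
    [0,0,0.2,0,0,0],
    [0,0,0.45,0,0,0],
    [0,0,0.7,0,0,0],
    [0,0,0.83,0,0,0],
    [0,0,0.845,0,0,0],
  ],
)

```text
clock: 2.3
tool_pos: [0.4467, -0.2071, 0.0207]
orientation: [179.9, -0.3, 176.9]
force: [-1.0, -0.3, 0.2]
opening: 0.04
```

```bash
python3 - <<'E'
from mv import *
o=sensors.get_obs();print(o['tool_pos'],o['force'],w2d(o['tool_pos']))
row([*d2w(-.22,-.0015),.022],177.2)
E
```

```text
[ 0.44667    -0.20705104  0.02073871] [-1.0052323  -0.2984544   0.17228045] [-3.18919599e-01 -2.49445208e-04]
row [-0.004  0.66  -0.008  0.001 -0.006 -0.006]
```

drive_tool(
  moves=[
    [0,0.07,-0.01,0,0,0],
    [0,0.14,-0.01,0,0,0],
    [0,0.2,-0.01,0,0,-0.006],
    [0,0.26,-0.01,0,0,-0.006],
    [0,0.32,-0.01,0,0,-0.006],
    [0,0.38,-0.01,0,0,-0.006],
    [0,0.44,-0.01,0,0,-0.006],
    [0,0.5,-0.01,0,0,-0.006],
  ],
)

```text
clock: 3.1
tool_pos: [0.4516, -0.1317, 0.0235]
orientation: [180.0, -0.2, 177.3]
force: [-0.4, -7.3, 4.5]
opening: 0.0401
```

```bash
python3 - <<'E'
from mv import *
snap('scene','s2');snap('top','t2')
crop('s2',170,130,330,250,'s2c');crop('t2',180,140,320,245,'t2c')
o=sensors.get_obs();print(o['tool_pos'],o['force'],w2d(o['tool_pos']))
row([*d2w(-.15,-.001),.022],177.2)
E
```

```text
s2c scale 5.0
t2c scale 5.714285714285714
[ 0.45149825 -0.13089258  0.02314041] [-0.07095044 -0.26256133 -0.35827136] [-0.2426162  -0.00135161]
row [ 0.001  0.617  0.009  0.001 -0.004  0.002]
```

View pics/s2c.png

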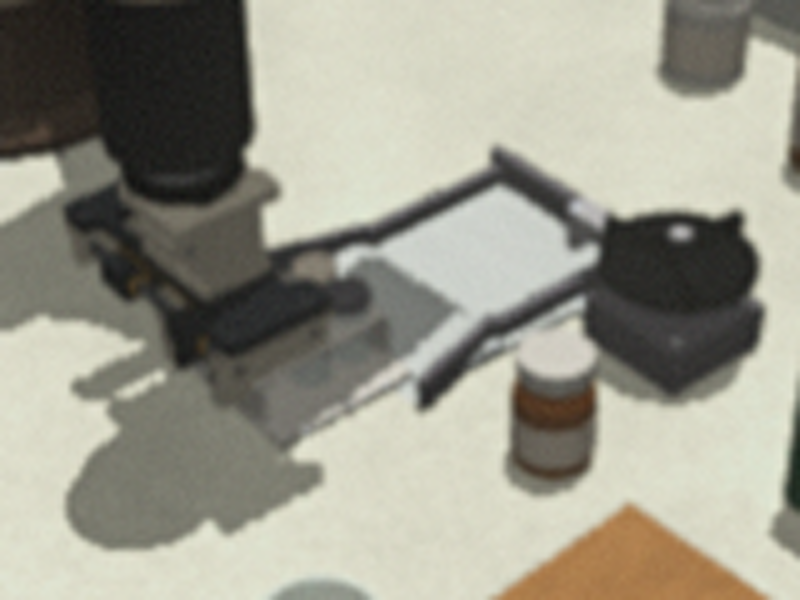

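View pics/t2c.png

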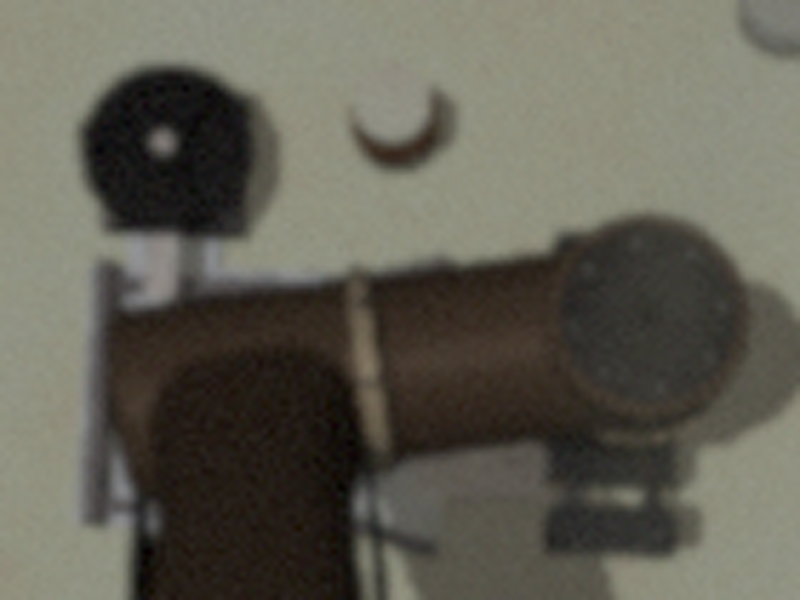

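drive_tool(
  moves=[
    [0,0.06,0.0,0,0,0],
    [0,0.12,0.0,0,0,0],
    [0,0.18,0.0,0,0,0],
    [0,0.24,0.0,0,0,0],
    [0,0.3,0,0,0,0],
    [0,0.36,0,0,0,0],
    [0,0.42,0,0,0,0],
    [0,0.48,0,0,0,0],
  ],
)

```text
clock: 4.0
tool_pos: [0.4548, -0.0583, 0.0232]
orientation: [179.9, -0.2, 177.3]
force: [0.3, -3.7, -2.0]
opening: 0.04
```

```bash
python3 - <<'E'
from mv import *
snap('scene','s3')
crop('s3',170,130,330,250,'s3c')
o=sensors.get_obs();print(o['tool_pos'],o['force'],w2d(o['tool_pos']))
row([*d2w(-.06,-.001),.024],177.2)
E
```

```text
s3c scale 5.0
[ 0.45535354 -0.05738443  0.02338119] [-0.16604478  0.33074212  0.25255432] [-0.16900748 -0.00161144]
row [ 0.002  0.727 -0.003  0.002 -0.003  0.002]
```

View pics/s3c.png

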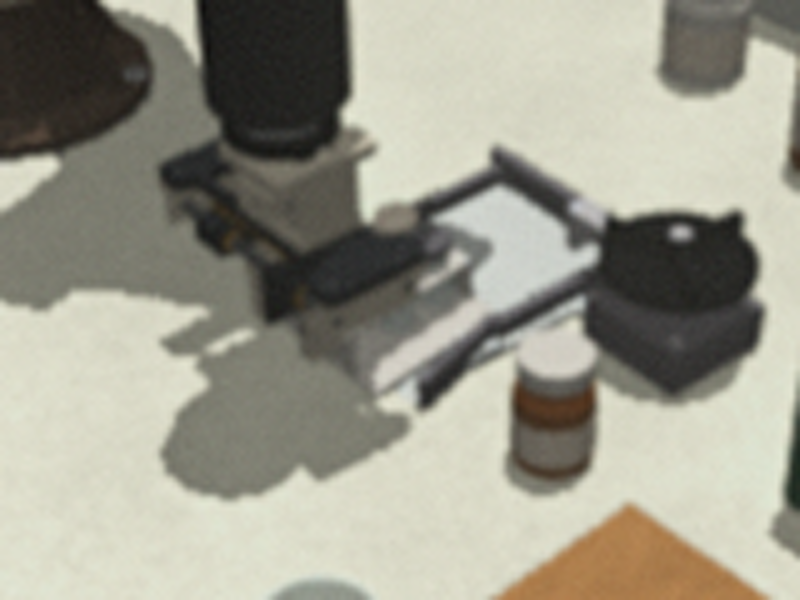

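drive_tool(
  moves=[
    [0,0.06,-0.01,0,0,0],
    [0,0.12,-0.02,0,0,0],
    [0,0.18,-0.02,0,0,0],
    [0,0.24,-0.02,0,0,0],
    [0,0.3,-0.02,0,0,0],
    [0,0.36,-0.02,0,0,0],
    [0,0.42,-0.02,0,0,0],
    [0,0.48,-0.02,0,0,0],
  ],
)

```text
clock: 4.85
tool_pos: [0.4585, 0.0153, 0.0264]
orientation: [179.9, -0.2, 177.3]
force: [1.0, -1.6, -1.8]
opening: 0.0399
```

```bash
python3 - <<'E'
from mv import *
snap('scene','s4')
crop('s4',170,130,330,250,'s4c')
o=sensors.get_obs();print(o['tool_pos'],o['force'],w2d(o['tool_pos']))
row([*d2w(-.045,-.001),.024],177.2)
E
```

```text
s4c scale 5.0
[0.45908132 0.01626709 0.02650913] [0.68378516 1.64135517 0.18584509] [-0.09526179 -0.00173691]
row [ 0.004  0.335  0.017  0.002 -0.003  0.003]
```

View pics/s4c.png

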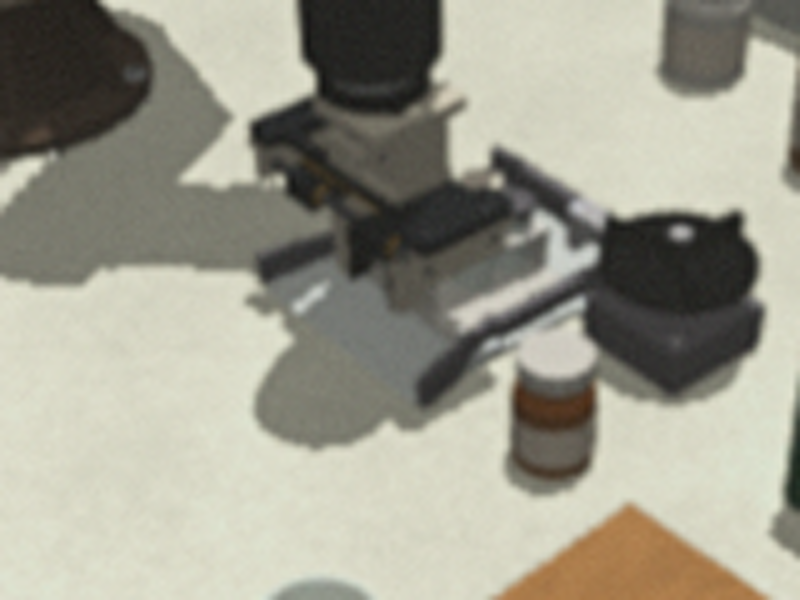

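drive_tool(
  moves=[
    [0,0.05,0,0,0,0],
    [0,0.1,0,0,0,0],
    [0,0.15,0,0,0,0],
    [0,0.2,0.0,0,0,0],
    [0,0.25,0.0,0,0,0],
    [0,0.28,0,0,0,0],
  ],
)

```text
clock: 5.5
tool_pos: [0.4611, 0.059, 0.0266]
orientation: [179.9, -0.2, 177.4]
force: [0.2, -2.3, -1.6]
opening: 0.0396
```

drive_tool(
  moves=[
    [0,0.015,0,0,0,0],
    [0,0.03,0,0,0,0],
    [0,0.04,0,0,0,0],
  ],
)

```text
clock: 5.8
tool_pos: [0.4613, 0.065, 0.0266]
orientation: [179.9, -0.2, 177.4]
force: [-0.7, -2.7, -1.0]
opening: 0.0399
```

```bash
python3 - <<'E'
from mv import *
snap('scene','s5')
crop('s5',170,130,330,250,'s5c')
o=sensors.get_obs();print(o['tool_pos'],o['force'],w2d(o['tool_pos']))
E
```

```text
s5c scale 5.0
[0.46144516 0.06517181 0.02664437] [-0.90467525 -1.18809091  0.66164293] [-0.04629998 -0.00170895]
```

View pics/s5c.png

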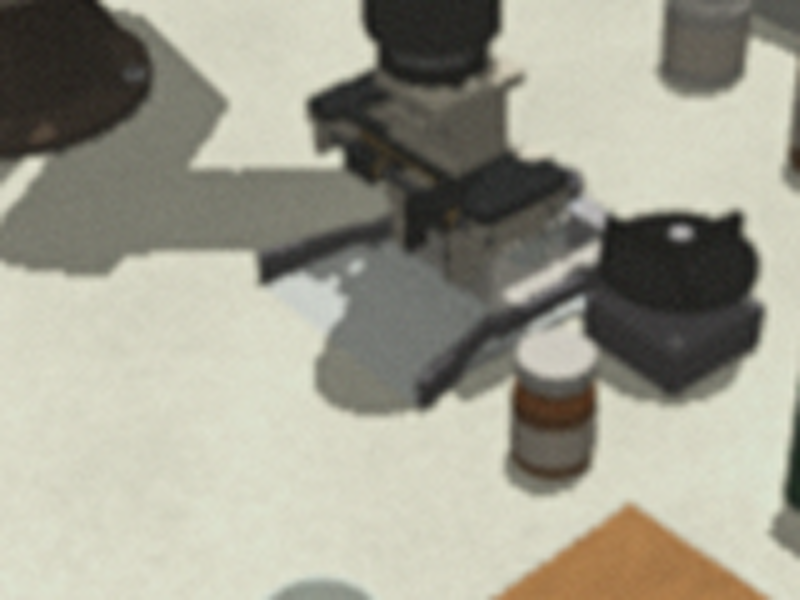

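Still no stop contact; push in small steps.

drive_tool(
  moves=[
    [0,0.01,0,0,0,0],
    [0,0.02,0,0,0,0],
    [0,0.025,0,0,0,0],
  ],
)

```text
clock: 6.15
tool_pos: [0.4609, 0.0671, 0.0267]
orientation: [-180.0, -0.2, 177.3]
force: [4.0, -17.0, 2.9]
opening: 0.04
```

drive_tool(
  moves=[
    [0,0.01,0,0,0,0],
    [0,0.02,0,0,0,0],
    [0,0.025,0,0,0,0],
  ],
)

```text
clock: 6.45
tool_pos: [0.4607, 0.0673, 0.0269]
orientation: [-179.7, -0.3, 177.3]
force: [11.5, -31.5, 2.5]
opening: 0.0396
```

drive_tool(
  moves=[
    [0,-0.1,0,0,0,0],
    [0,-0.2,0,0,0,0],
    [0,-0.2,-0.3,0,0,0],
    [0,-0.2,-0.6,0,0,0],
    [0,-0.4,-0.9,0,0,0],
    [0,-0.7,-1,0,0,0],
    [0,-1,-1,0,0,0],
    [0,-1,-1,0,0,0],
  ],
)

```text
clock: 7.25
tool_pos: [0.4542, -0.0854, 0.1787]
orientation: [-179.8, -0.2, 177.0]
force: [0.4, 0.7, -1.1]
opening: 0.0398
```

```bash
python3 - <<'E'
from ov import *
from mv import *
snap('scene','s6');snap('top','t6')
ov('s6',(.462,.1115,87.2),(*d2w(.02,0),87.2,.006),(200,130,320,220),'s6c',0.1)
im=cv2.imread('pics/s6.png')[147:180,284:328]
crop('s6',200,130,320,220,'s6r')
o=sensors.get_obs();print(o['tool_pos'],o['force'],o['joint_pos'])
E
```

```text
s6r scale 6.666666666666667
[ 0.4544637  -0.08284085  0.17791824] [-0.1423828   0.16605291 -0.04367158] [ 14.342872     2.63523592 -29.17088387   0.18504733 -58.5265251
 -17.32360815]
```

View pics/s6c.png

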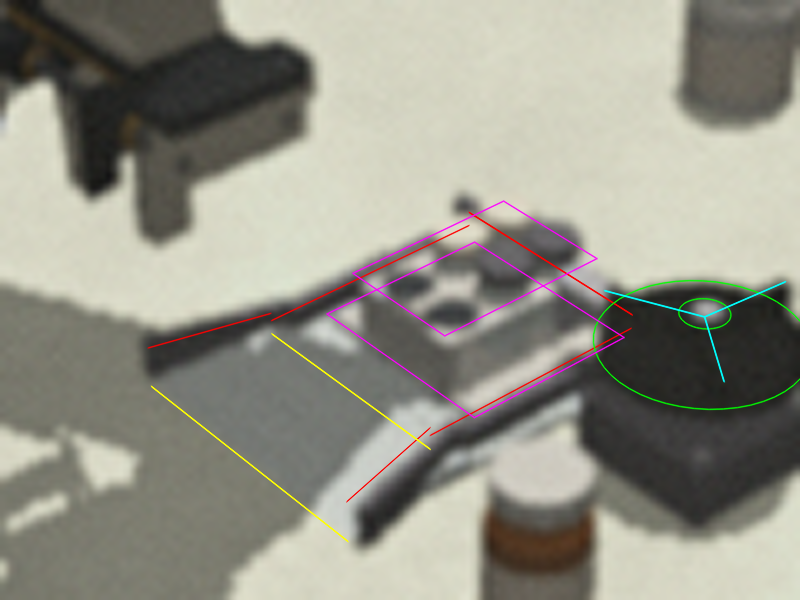

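View pics/s6r.png

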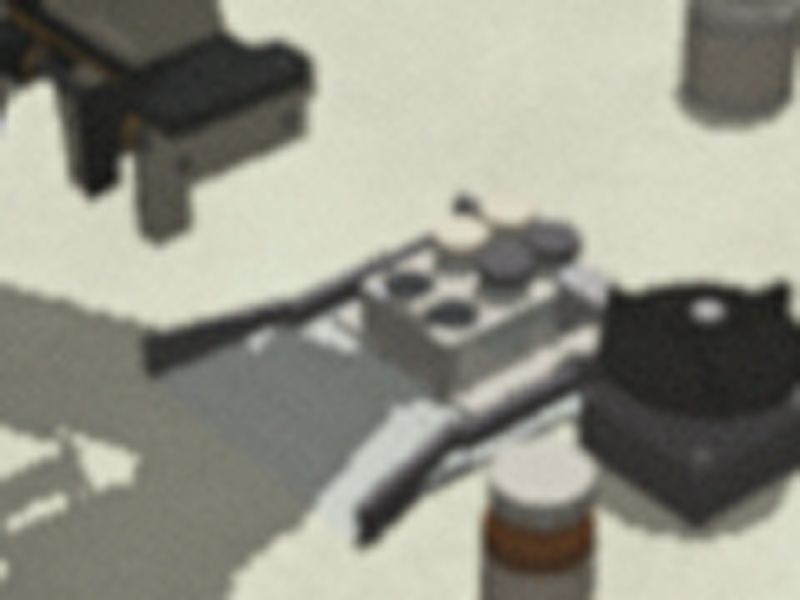

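```bash
python3 - <<'E'
from mv import *
row([.615,.1445,.15],291.5)
E
```

```text
row [-0.993  1.568  0.175  0.002 -0.007 -1.906]
```

drive_tool(
  moves=[
    [-0.15,0.14,0,0,0,-0.14],
    [-0.3,0.3,0,0,0,-0.28],
    [-0.45,0.45,0,0,0,-0.42],
    [-0.6,0.6,0,0,0,-0.56],
    [-0.75,0.8,0,0,0,-0.7],
    [-0.9,0.9,0,0,0,-0.84],
    [-0.99,1,0,0,0,-0.98],
    [-0.99,1,0,0,0,-1],
  ],
  fingers=0.545,
)

```text
clock: 8.15
tool_pos: [0.6118, 0.0626, 0.1753]
orientation: [179.9, -0.4, -122.5]
force: [-0.4, -0.3, -0.6]
opening: 0.0676
```

```bash
python3 - <<'E'
from mv import *
row([.615,.1445,.15],291.5)
E
```

```text
row [-0.473  0.275  0.166  0.005 -0.005 -0.899]
```

drive_tool(
  moves=[
    [-0.08,0.05,0,0,0,-0.14],
    [-0.16,0.1,0,0,0,-0.28],
    [-0.24,0.15,0,0,0,-0.42],
    [-0.32,0.2,0,0,0,-0.56],
    [-0.4,0.25,0.1,0,0,-0.7],
    [-0.473,0.275,0.166,0.005,-0.005,-0.84],
    [-0.473,0.275,0.166,0.005,-0.005,-0.899],
    [-0.473,0.275,0.166,0.005,-0.005,-0.899],
  ],
)

```text
clock: 8.95
tool_pos: [0.6141, 0.1454, 0.1494]
orientation: [179.9, 0.0, -68.5]
force: [-0.2, 0.2, -1.1]
opening: 0.0677
```

```bash
python3 - <<'E'
from mv import *
o=sensors.get_obs();print(o['joint_pos'])
snap('scene','s7');crop('s7',260,110,380,200,'s7c')
row([.615,.1445,.095],291.5)
E
```

```text
[ 3.10022518e+01  1.97676208e+01 -1.10325400e+01 -2.76342639e-02
 -5.92513981e+01  8.05559728e+01]
s7c scale 6.666666666666667
row [ 0.006 -0.002  0.366  0.     0.    -0.002]
```

View pics/s7c.png

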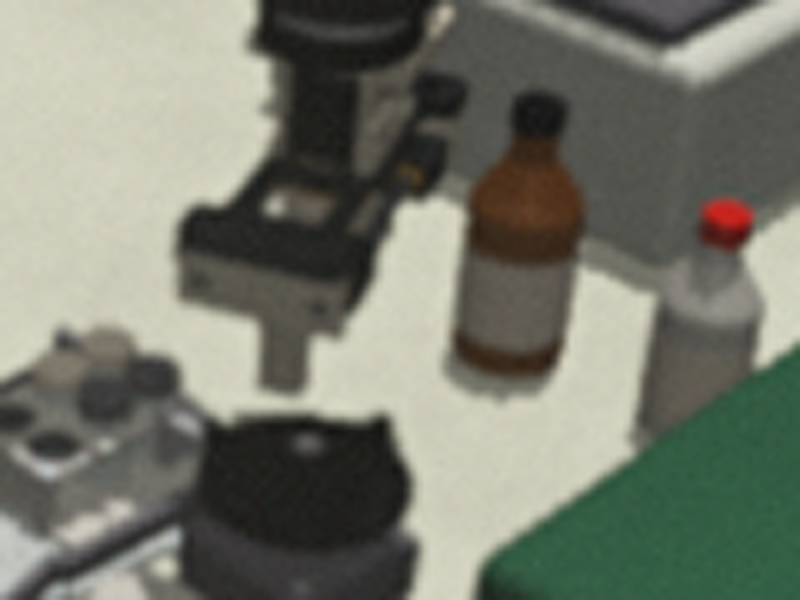

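drive_tool(
  moves=[
    [0.006,0,0.15,0,0,0],
    [0.006,0,0.28,0,0,0],
    [0.006,0,0.36,0,0,0],
    [0.006,0,0.37,0,0,0],
  ],
)

```text
clock: 9.4
tool_pos: [0.6138, 0.144, 0.0929]
orientation: [179.8, 0.0, -68.7]
force: [0.5, 0.0, -0.3]
opening: 0.0677
```

```bash
python3 - <<'E'
from mv import *
snap('scene','s8');crop('s8',260,110,350,178,'s8c')
row([.615,.1445,.078],291.5)
E
```

```text
s8c scale 8.823529411764707
row [-0.001 -0.005  0.105  0.002 -0.    -0.003]
```

View pics/s8c.png

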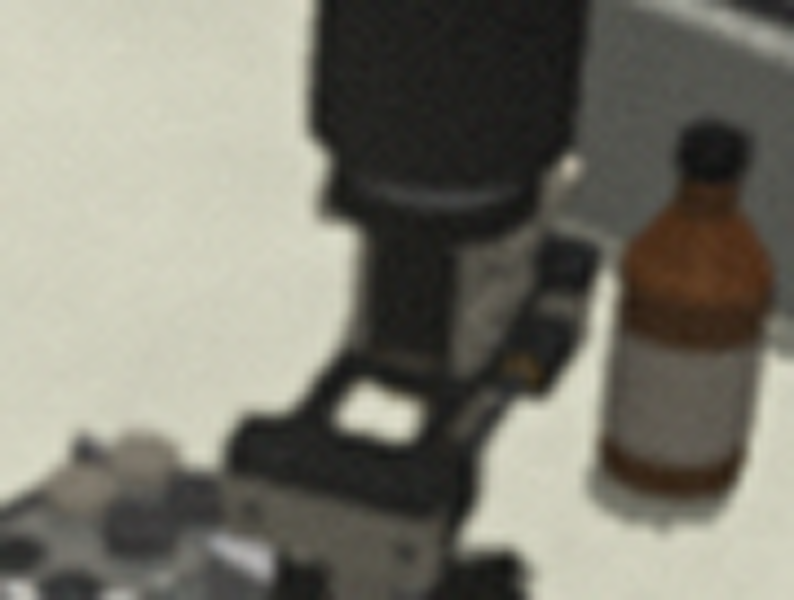

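drive_tool(
  moves=[
    [0,-0.003,0.015,0,0,0],
    [0,-0.005,0.03,0,0,0],
    [0,-0.005,0.04,0,0,0],
  ],
)

```text
clock: 9.75
tool_pos: [0.6154, 0.1446, 0.0883]
orientation: [180.0, 0.0, -68.7]
force: [-0.6, 0.8, 0.4]
opening: 0.0676
```

drive_tool(
  moves=[
    [0,0,0.02,0,0,0],
    [0,0,0.04,0,0,0],
    [0,0,0.05,0,0,0],
  ],
)

```text
clock: 10.05
tool_pos: [0.6152, 0.1445, 0.0804]
orientation: [179.9, 0.0, -68.7]
force: [-1.1, 0.0, -1.1]
opening: 0.068
```

```bash
python3 - <<'E'
from mv import *
snap('scene','s9');crop('s9',260,130,350,198,'s9c')
row([.615,.1445,.072],291.5);print(sensors.get_obs()['force'])
E
```

```text
s9c scale 8.823529411764707
row [-0.001  0.001  0.055  0.001  0.    -0.003]
[-0.1097017  -1.04043282  0.32137724]
```

View pics/s9c.png

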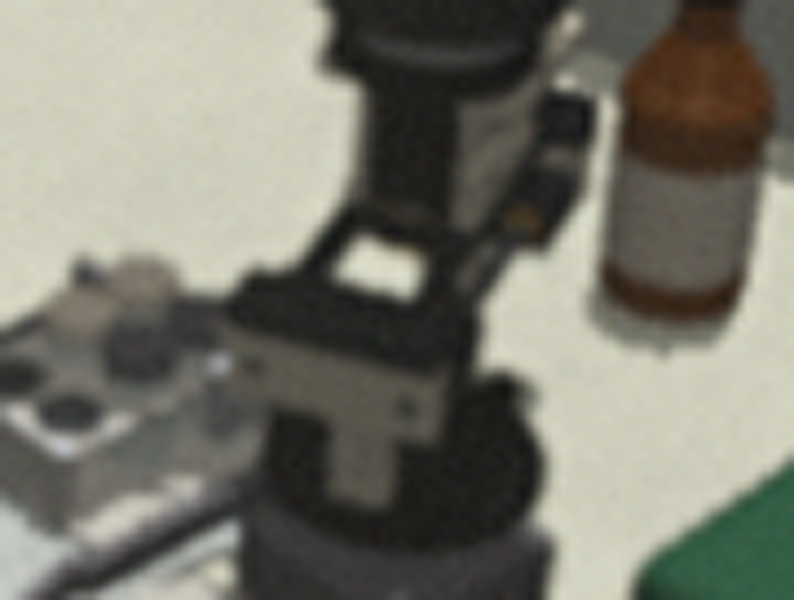

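drive_tool(
  moves=[
    [0,0,0.02,0,0,0],
    [0,0,0.04,0,0,0],
    [0,0,0.06,0,0,0],
    [0,0,0.06,0,0,0],
  ],
)

```text
clock: 10.5
tool_pos: [0.6152, 0.1445, 0.0714]
orientation: [179.9, -0.0, -68.7]
force: [-3.2, 0.3, 6.1]
opening: 0.0676
```

drive_tool(
  moves=[
    [0,0,0.015,0,0,0],
    [0,0,0.03,0,0,0],
    [0,0,0.03,0,0,0],
  ],
)

```text
clock: 10.8
tool_pos: [0.6152, 0.1445, 0.0677]
orientation: [180.0, -0.0, -68.7]
force: [-3.5, 1.0, 9.7]
opening: 0.0678
```

drive_tool(
  moves=[
    [0,0,0.015,0,0,0],
    [0,0,0.03,0,0,0],
    [0,0,0.03,0,0,0],
  ],
)

```text
clock: 11.1
tool_pos: [0.6152, 0.1445, 0.0643]
orientation: [180.0, -0.0, -68.6]
force: [-5.2, -0.2, 13.3]
opening: 0.0676
```

drive_tool(
  moves=[
    [0,0,0.003,0,0,0],
    [0,0,0.007,0,0,0],
    [0,0,0.007,0,0,0],
  ],
)

```text
clock: 11.4
tool_pos: [0.6152, 0.1445, 0.0647]
orientation: [-180.0, -0.0, -68.6]
force: [-5.7, -0.0, 12.2]
opening: 0.0677
```

drive_tool(
  moves=[
    [0,0,0.008,0,0,0],
    [0,0,0.015,0,0,0],
    [0,0,0.015,0,0,0],
  ],
)

```text
clock: 11.7
tool_pos: [0.6153, 0.1445, 0.064]
orientation: [-179.9, -0.1, -68.6]
force: [-6.1, -0.5, 14.6]
opening: 0.068
```

drive_tool(
  moves=[
    [0,0,0.014,0,0,0],
    [0,0,0.014,0,0,0.03],
    [0,0,0.014,0,0,0.06],
    [0,0,0.014,0,0,0.1],
  ],
)

```text
clock: 12.1
tool_pos: [0.6152, 0.1446, 0.0638]
orientation: [-179.9, -0.1, -74.6]
force: [-7.6, 0.4, 16.1]
opening: 0.0676
```

drive_tool(
  moves=[
    [0,0,0.019,0,0,0.05],
    [0,0,0.019,0,0,0.12],
    [0,0,0.019,0,0,0.19],
    [0,0,0.019,0,0,0.26],
    [0,0,0.019,0,0,0.33],
  ],
)

```text
clock: 12.6
tool_pos: [0.6159, 0.145, 0.0636]
orientation: [-179.8, 0.0, -94.5]
force: [-5.6, -0.0, 17.6]
opening: 0.0675
```

```bash
python3 - <<'E'
from mv import *
o=sensors.get_obs();print(o['force'],o['moment'],o['tool_pos'],o['orientation'])
E
```

```text
[-5.5522333  -0.020181   17.58179041] [-0.16785257  2.32810703  0.30305246] [0.61590312 0.14498694 0.06358275] [-1.79752642e+02  8.78018608e-03 -9.44851420e+01]
```

drive_tool(
  moves=[
    [0,0,0.023,0,0,0.05],
    [0,0,0.023,0,0,0.12],
    [0,0,0.023,0,0,0.19],
    [0,0,0.023,0,0,0.26],
    [0,0,0.023,0,0,0.33],
  ],
)

```text
clock: 13.1
tool_pos: [0.6179, 0.1448, 0.0634]
orientation: [-179.5, 0.2, -114.3]
force: [-2.6, -5.3, 19.2]
opening: 0.0678
```

```bash
python3 - <<'E'
from mv import *
o=sensors.get_obs();print(o['force'],o['moment'])
row([.6153,.1446,.0636],o['orientation'][2])
E
```

```text
[-2.63721318 -5.26203183 19.17904339] [-2.09211697  1.00339556  0.3365463 ]
row [ 0.008  0.016 -0.002 -0.008  0.003 -0.   ]
```

drive_tool(
  moves=[
    [0.008,0.016,0.025,-0.008,0.003,0.05],
    [0.012,0.022,0.025,-0.008,0.003,0.12],
    [0.012,0.022,0.025,-0.008,0.003,0.19],
    [0.012,0.022,0.025,-0.008,0.003,0.26],
    [0.012,0.022,0.025,-0.008,0.003,0.33],
  ],
)

```text
clock: 13.6
tool_pos: [0.6175, 0.1443, 0.0635]
orientation: [-179.8, 0.3, -134.2]
force: [1.1, -4.4, 19.6]
opening: 0.068
```

```bash
python3 - <<'E'
from mv import *
o=sensors.get_obs();print(o['force'],o['moment'])
row([.6153,.1446,.0636],o['orientation'][2])
E
```

```text
[ 1.09658296 -4.40811539 19.61532466] [-2.28511855  0.19073263  0.32688909]
row [ 0.009  0.012 -0.001 -0.004  0.005 -0.   ]
```

drive_tool(
  moves=[
    [0.009,0.014,0.026,-0.004,0.005,0.05],
    [0.015,0.02,0.026,-0.004,0.005,0.12],
    [0.015,0.02,0.026,-0.004,0.005,0.19],
    [0.015,0.02,0.026,-0.004,0.005,0.26],
    [0.015,0.02,0.026,-0.004,0.005,0.33],
  ],
)

```text
clock: 14.1
tool_pos: [0.6169, 0.1444, 0.0629]
orientation: [-179.9, 0.3, -154.0]
force: [3.3, -5.2, 15.6]
opening: 0.0674
```

```bash
python3 - <<'E'
from mv import *
o=sensors.get_obs();print(o['force'],o['moment'])
row([.6153,.1446,.0636],o['orientation'][2])
E
```

```text
[ 3.3228757  -5.17654764 15.62325177] [-2.28856042 -0.3639169   0.21614588]
row [ 0.009  0.006 -0.005 -0.001  0.006 -0.   ]
```

drive_tool(
  moves=[
    [0.009,0.01,0.026,0,0.006,0.05],
    [0.015,0.012,0.028,0,0.006,0.12],
    [0.015,0.012,0.03,0,0.006,0.19],
    [0.015,0.012,0.032,0,0.006,0.26],
    [0.015,0.012,0.034,0,0.006,0.33],
  ],
)

```text
clock: 14.6
tool_pos: [0.6165, 0.1442, 0.0613]
orientation: [-179.9, 0.3, -173.9]
force: [-1.8, -6.2, 21.3]
opening: 0.0676
```

```bash
python3 - <<'E'
from mv import *
o=sensors.get_obs();print(o['force'],o['moment'])
row([.6153,.1446,.0636],o['orientation'][2])
E
```

```text
[-1.83012144 -6.17742486 21.26560745] [-2.47401966  1.03806354  0.28733294]
row [ 0.008  0.003 -0.015 -0.001  0.004 -0.   ]
```

drive_tool(
  moves=[
    [0.008,0.006,0.022,0,0.004,0.05],
    [0.013,0.008,0.024,0,0.004,0.12],
    [0.013,0.008,0.026,0,0.004,0.19],
    [0.013,0.008,0.028,0,0.004,0.26],
    [0.013,0.008,0.03,0,0.004,0.33],
  ],
)

```text
clock: 15.1
tool_pos: [0.6162, 0.1443, 0.0601]
orientation: [-180.0, 0.3, 166.2]
force: [-3.8, -6.2, 22.6]
opening: 0.0674
```

```bash
python3 - <<'E'
from mv import *
o=sensors.get_obs();print(o['force'],o['moment'])
row([.6153,.1446,.0636],o['orientation'][2])
E
```

```text
[-3.79431186 -6.20298665 22.62033785] [-2.28886681  1.83906161  0.28184452]
row [ 0.006  0.001 -0.023 -0.     0.004 -0.   ]
```

drive_tool(
  moves=[
    [0.006,0.003,0.02,0,0.004,0.05],
    [0.01,0.004,0.022,0,0.004,0.12],
    [0.01,0.004,0.024,0,0.004,0.19],
    [0.01,0.004,0.026,0,0.004,0.26],
    [0.01,0.004,0.028,0,0.004,0.33],
  ],
)

```text
clock: 15.6
tool_pos: [0.6158, 0.1444, 0.0589]
orientation: [180.0, 0.2, 146.4]
force: [-5.7, -5.3, 21.9]
opening: 0.0677
```

```bash
python3 - <<'E'
from mv import *
o=sensors.get_obs();print(o['force'],o['moment'],o['joint_pos'][5])
row([.6153,.1446,.0636],o['orientation'][2])
E
```

```text
[-5.70028504 -5.2978572  21.85054057] [-1.56294439  2.49744132  0.2764495 ] -64.67645188984359
row [ 0.003 -0.001 -0.031  0.001  0.003  0.   ]
```

drive_tool(
  moves=[
    [0.003,0,0.018,0,0.003,0.05],
    [0.005,0,0.02,0,0.003,0.12],
    [0.005,0,0.022,0,0.003,0.19],
    [0.005,0,0.023,0,0.003,0.26],
  ],
)

```text
clock: 16.0
tool_pos: [0.6156, 0.1446, 0.0582]
orientation: [179.9, 0.0, 130.7]
force: [-6.6, -2.4, 20.8]
opening: 0.0677
```

```bash
python3 - <<'E'
from mv import *
o=sensors.get_obs();print(o['force'],o['moment'],o['joint_pos'][5])
row([.6153,.1446,.0636],o['orientation'][2])
E
```

```text
[-6.58353375 -2.42446785 20.80801224] [-0.59363786  2.97800834  0.2194586 ] -80.23441441723038
row [ 0.002 -0.002 -0.036  0.002  0.001  0.   ]
```

drive_tool(
  moves=[
    [0.002,0,0.017,0,0,0.05],
    [0.002,0,0.017,0,0,0.12],
    [0.002,0,0.017,0,0,0.19],
    [0.002,0,0.017,0,0,0.26],
  ],
)

```text
clock: 16.4
tool_pos: [0.6155, 0.1448, 0.0579]
orientation: [179.8, 0.0, 114.9]
force: [-8.1, -0.6, 18.0]
opening: 0.0677
```

```bash
python3 - <<'E'
from mv import *
o=sensors.get_obs();print(o['force'],o['moment'],o['joint_pos'][5])
E
```

```text
[-8.13526334 -0.57470538 17.95944475] [0.06585014 3.10395993 0.21546939] -96.01938020712937
```

drive_tool(
  moves=[
    [0,0,0,0,0,-0.03],
    [0,0,-0.02,0,0,-0.06],
    [0,0,-0.08,0,0,-0.06],
    [0,0,-0.2,0,0,-0.06],
    [0,0,-0.4,0,0,-0.06],
    [0,0,-0.7,0,0,-0.06],
    [0,0,-0.9,0,0,-0.06],
    [0,0,-0.9,0,0,-0.06],
  ],
)

```text
clock: 17.2
tool_pos: [0.6176, 0.1455, 0.1987]
orientation: [179.3, 0.1, 118.5]
force: [-0.1, 0.1, 0.2]
opening: 0.0677
```

drive_tool(
  moves=[
    [0,0.2,-0.1,0,0,0],
    [0,0.5,-0.1,0,0,0],
    [0,0.8,-0.1,0,0,0],
    [0,1,-0.1,0,0,0],
    [0,1,-0.1,0,0,0],
  ],
)

```text
clock: 17.7
tool_pos: [0.7511, 0.2184, 0.2121]
orientation: [179.5, 0.1, 118.5]
force: [-0.0, -0.3, 0.1]
opening: 0.0679
```

```bash
python3 - <<'E'
from ov import *
from mv import *
snap('scene','s10');snap('top','t10')
crop('s10',200,130,320,220,'s10r');
ov('s10',(.462,.1115,87.2),None,(200,130,320,220),'s10o',2.95,.015)
o=sensors.get_obs();print(o['tool_pos'],o['force'])
E
```

```text
s10r scale 6.666666666666667
[0.74902763 0.21713156 0.2134606 ] [-0.82309384  0.07831767 -0.34152758]
```

View pics/s10r.png

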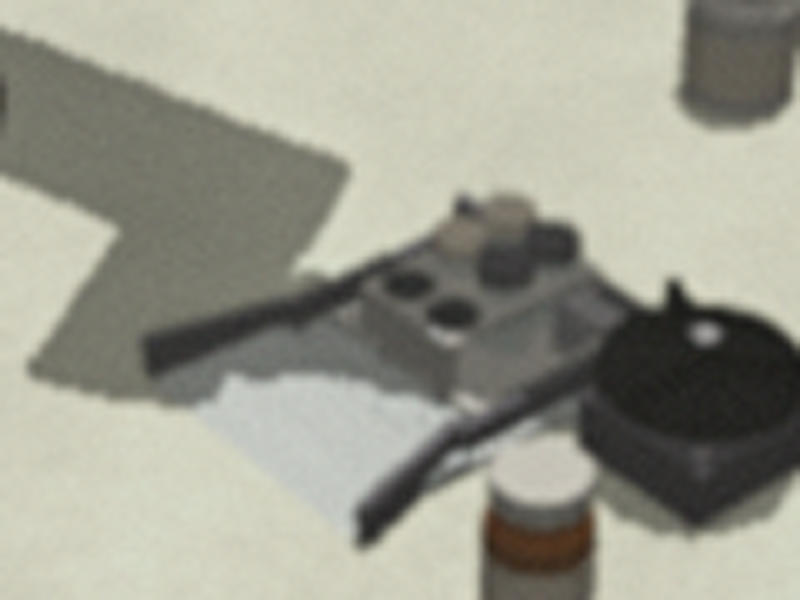

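View pics/s10o.png

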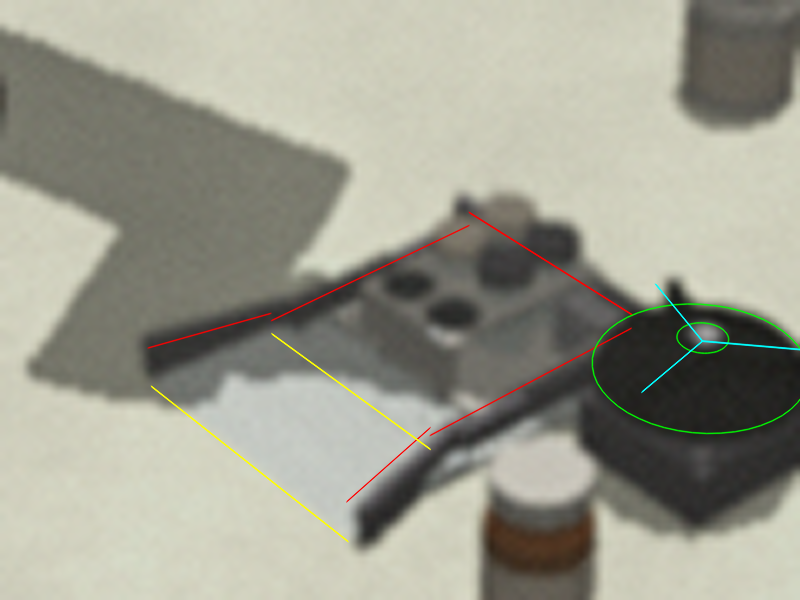

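View pics/s10.png

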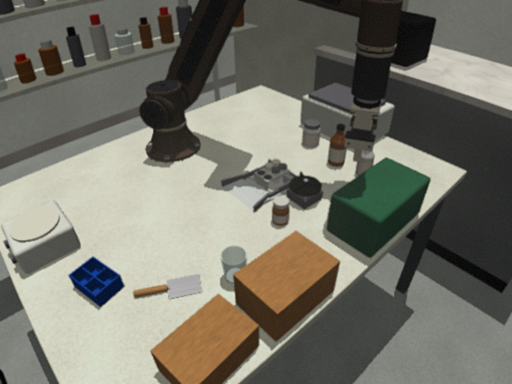

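```bash
python3 - <<'E'
from ov import *
from mv import *
p=d2w(.04,-.15)
snap('scene','s11')
for fn in('s6','s9','s10','s11'):
    S=load(fn);g=S['pixels'].astype(float).sum(2)
    c=proj(S,[*p,.092 if fn=='s6' else .077]);u,v=np.int32(c.round())
    w=g[v-4:v+4,u-4:u+6];w=np.clip(w-130,0,None);vv,uu=np.mgrid[v-4:v+4,u-4:u+6]
    print(fn,'cap',(w*uu).sum()/w.sum(),(w*vv).sum()/w.sum(),'pred',c)
S=load('s10')
for dd in(0,.0125,.015):print(dd,proj(S,[*p,.092-dd]))
crop('s6',295,165,320,184,'a');crop('s11',295,165,320,184,'b')
E
```

```text
s6 cap 305.82410468319557 174.38787878787878 pred [305.16324192 176.48393802]
s9 cap 304.0715701823949 178.66514670896115 pred [304.8520394  180.11774041]
s10 cap 305.89622641509436 178.95854021847072 pred [304.8520394  180.11774041]
s11 cap 305.8799202790234 179.00074738415546 pred [304.8520394  180.11774041]
0 [305.16324192 176.48393802]
0.0125 [304.90365978 179.51587451]
0.015 [304.8520394  180.11774041]
a scale 31.57894736842105
b scale 31.57894736842105
```

View pics/a.png

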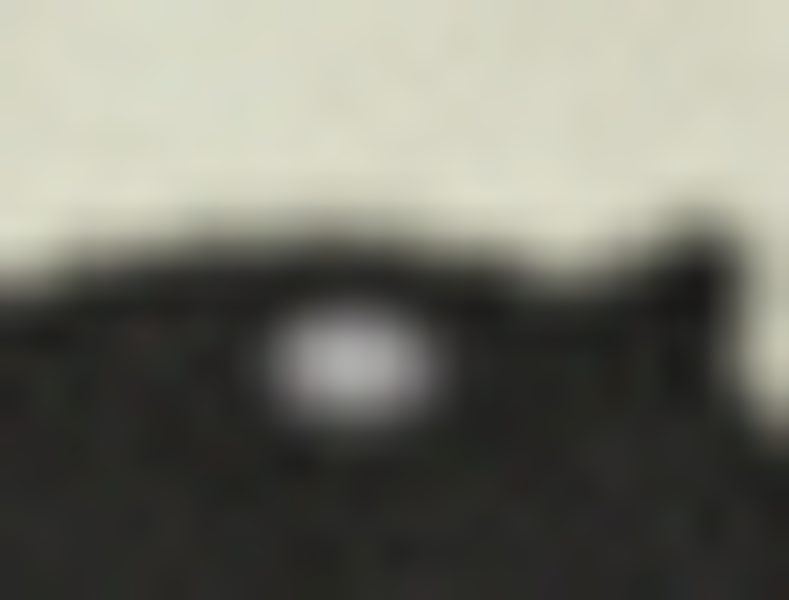

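View pics/b.png

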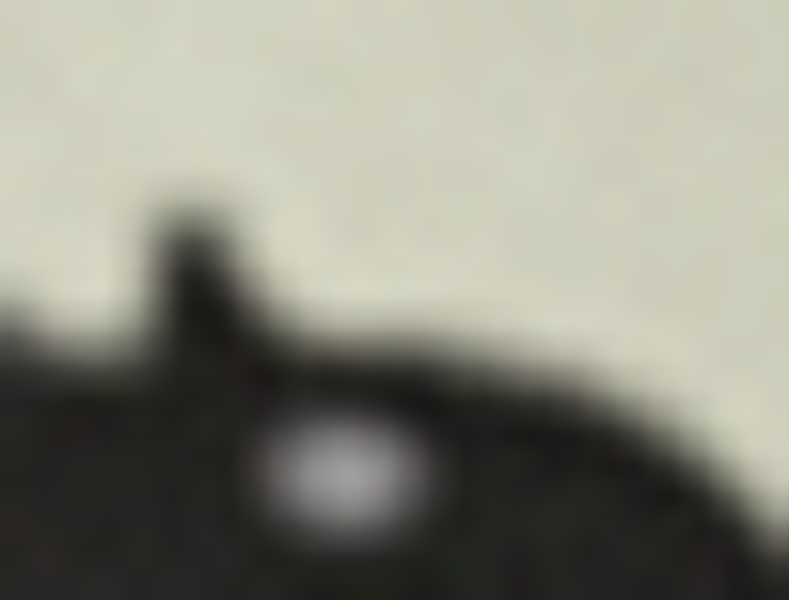

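```bash
python3 -c "
from plant import ticket
print(ticket.close_job())"
```

```text
the job is handed in; nothing more can be done
None
```

The rack is home in the dock and the hold-down screw is biting and staying down. The job was handed in at about 18 s of the 67 s allowed; the hand-in gives no verdict.

- **Rack:** I pushed it up the ramp with two spread fingertips until it met the end stop at 31 N. The fingers ended where the rack's back face is about -35 mm in the dock frame, which is the home position. It looked flat and unmoved in the pictures before and after the screw work. My drawn outline of the rack sat a few millimetres off the picture at one rear corner, about as far as my dock outline was off elsewhere.
- **Screw:** I pressed the wheel with about 16–23 N and turned it clockwise about 175° in all. The bite showed roughly 80° in, and I carried on about 95° past it. The tool's drop under load pointed to roughly 15–16 mm of depth.
- **After letting go:** The hub cap stayed about 3.6 pixels lower in the camera image, which is close to 14.8 mm, and did not spring back. A second, cruder automatic centroid reading gave only 4.6 pixels. I didn't use it, because its window caught bright background.
- **Bystanders:** In the last scene picture the bystanders appear to stand where they were. The arm is clear of everything, with the force reading near zero.

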